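Take the rolling pin out of the half-covered tool box

TASK

Turn the wooden keeper on the baking-tool box aside until its bar points at the brass stud, then take out the rolling pin: one end lies under the fixed half cover, so tilt it and draw it out slantwise through the opening. Finish while still holding the pin motionless in the gripper, the whole of it well above the box (some 10 cm over the cover) and touching nothing else, the keeper still pointing at the stud. Do not shift or tip the spice jar on the cover, the mug, the oil bottle or the steel turner.

Things in the scene. Friction and masses are not known exactly. Their poses are not given: they have to be found in the camera images.
- box: White wooden box fixed to the table. Origin on the table under the centre of its inside; x across, y along, z up. Inside (mm): x -85..85, y -170..170, blue floor 8 high. Walls 10 thick, 75 high at the -x side and -y end (outside y -180). Solid deck, top 75 high, x 85..141 along the +x side. Wall at the +y end. Open on top except under the cover; place and yaw vary.
- stud (a point): Brass stud (14 mm disc, 3 mm high) on the deck, top centre; the mark for the keeper. In the box frame at (113, -168, 78) mm.
- cover_edge (a point): Middle of the edge of the fixed brown cover board, top face: box frame (0, 60, 102) mm. The board covers box y 60..180, x -95..95, underside 90 mm, top 102 mm above the table. The opening left is y -170..60, x -85..85 (230 x 170 mm), so the 300 mm pin cannot be lifted out level.
- keeper (a joint): Angle of the dark wooden keeper about its upright pivot on the deck, box frame (113, -30) mm. 0: its bar points straight at the stud (box -y). Grows clockwise seen from above; at 1.57 the bar crosses the opening along box -x. Starts at 0.9 to 1.5, stops at -0.35 and 1.75; light friction (0.04 N m), stays where left.
- keeper_fin (a point): Top centre of the keeper's upright grip fin, on the pivot axis, 126 mm above the table. The fin is 44 mm long along the bar, 14 mm thick, and stands from 84 to 126 mm above the table. Its frame turns with the keeper: -y points along the bar to its tip.
- keeper_tip (a point): Tip of the keeper's bar, top face, 125 mm from the pivot. The bar is 20 mm wide, lies 76 to 84 mm above the table, and has a brass inlay near this tip.
- pin: Loose light wooden rolling pin, 300 mm long, 34 mm diameter over the middle 200 mm, tapering to 26 mm at the ends, about 0.2 kg. Lies level on the box floor along the box (within 0.1 rad), axis 25 mm above the table; very slightly faceted, it rolls only if pushed. Origin at its middle on its axis, its y axis; the +y end lies under the cover.
- pin_end_a (a point): Middle of the pin's -y end face (the end in the open part).
- pin_end_b (a point): Middle of the pin's +y end face (the end under the cover).
- spice: Small spice jar with a red cap, 38 mm diameter, 62 mm high, standing on the cover; leave alone. Origin under its centre.
- mug: White mug, 80 mm diameter, 90 mm high, handle at its +y, standing on the table off the box's covered end; leave alone. Origin under its centre.
- oil: Green glass oil bottle, 60 mm diameter, 160 mm high, standing on the table beyond the deck; leave alone. Origin under its centre.
- turner: Steel kitchen turner, 260 mm long, lying on the table off the box's open end; leave alone. Its length is its x axis.

How it is judged:
By the outcome, as a careful person would: the job done as asked, in the order asked, and still so for the second after the job is handed in, while the arm keeps its last pose, push and grip.
It also fails if it takes over 51 s, if anything falls off the work surface, if the arm or the gripper's body presses on something with over 40 N, if the wrist force passes 120 N, or if a joint passes its speed limit or range.

ROBOT

A 7-joint arm with a two-finger parallel gripper is mounted at the origin on the work surface. World frame = base frame: x ahead of the robot, y to its left, z up, the work surface at z = 0. Lengths are in m, angles in rad, forces in N, time in s.
With the tool pointing down it reaches from about 0.4 to 0.85 m from the base axis. Payload 10.4 kg.
Tool frame: the origin (TCP) lies at the very end of the fingers, on their centre line; the grasp point (between the pads) lies 19 mm behind it; x points along the fingers, z is the direction in which the jaws open and shut, and the axes are right-handed (so a half turn about x gives the same grasp; the last joint's range is limited). The gripper opens to 85 mm and grips with 20 to 120 N. Pads are 22 mm wide; open, the fingers measure 114 mm over their backs; the gripper's body (76 mm by 85 mm) begins 54 mm behind the grasp point. The pads swing forward as they close: fully open they stand 13 mm farther back than shut.
Start: joints at [-1.361, 0.332, -0.065, 1.46, 0.022, 1.35, -0.088], TCP at [0.144, 0.608, 0.231] pointing down, gripper open.
Joint ranges: [-2.6, 2.6], [-0.5, 2.12], [-1.47, 1.34], [0.16, 2.42], [-1.27, 4.41], [0.06, 2.06], [-2.6, 2.6]. Speed limits (rad/s): [2.22, 2.22, 2.79, 2.79, 3.14, 3.14, 3.14].

INTERFACE

Orientations are given as a unit quaternion [x, y, z, w].
In Python, from workcell import telemetry, viewer, manip, spot_in, mark_of gives the robot as it stands. The module is installed in compiled form; this text tells all that it offers.
- The arm moves only by the shell command python3 -m crank 'ROWS' [FORCE]. ROWS is JSON, a list of rows, each a list of 3 entries, a list of its own where there are three numbers: the closure, from 0 (fully open) to 1 (shut), then the shift along the world's x, y, z in cm, then the turn, a rotation vector about the world's x, y, z in rad. A call has 1 to 12 rows; each row shifts and turns the commanded pose from where the row before left it; what a row does not reach is not made up. A row lasts 1/12 s, in which the tool goes at most 41.7 mm and 7.16 degrees, less where a joint would pass 70% of its speed; a pose out of reach is approached as far as the arm can. A call with a gripper value outside its range is refused whole. The fingers move at their own pace and stop on an object; FORCE is the grip in N (left out, the last holds). Time passes only in rows, so rows that do not move let the fingers close. It gives the time, the measured TCP pose, the force and the opening at its end, in the units of the state.
- telemetry.get_obs(): the state, without advancing time (a new reading comes with each control period).
- viewer.camera(name): name is "side" or "top" or "wrist"; returns a dict with "frame" (420x560x3 uint8, red, green, blue), "intrinsics" (3x3 intrinsics, pixels), "cam_to_world" (4x4, takes a point from camera to world coordinates). Camera axes: x right, y up, looking along -z (the intrinsics and any distortion apply to the point x, -y, -z); pixel columns grow to the right and rows downward; lengths in m; the calibration is good to about 2 mm. The wrist camera is an equidistant fisheye: a pixel r from the principal point sees the ray r / f radians off the axis. A picture is of the moment at which its call begins. There is no depth.
- manip.hand_in(): hands the job in, once; it reports no verdict.
Trained networks look in a picture, given as the dict that the camera call returned (one of the last four; its "shot" number tells which), for a name from the list of things; names that differ only in an ending like _2 or _b are one class to them, and where a whole thing is asked for, a point or a joint stands for the part that bears it (a point fixed in the world has none). Each returns a list of dicts, best first, with "conf" (0 to 1); they miss things now and then, are a little off and sometimes report something else, mostly with a low value. They report only what shows in the picture. A call takes as long as a camera call.
- spot_in(thing, picture): "location" ([x, y, z] in m, in the coordinates of the camera as it stood for that picture, good to about 4 mm: the middle of the surface that is visible of it).
- mark_of(thing, picture): "location" ([x, y, z] in m, in the coordinates of the camera as it stood for that picture, good to about 4 mm: a listed point, or the origin of a listed thing).
The state is a dict: "clock": time; "joint_pos": joint angles; "joint_velocities": joint speeds; "tau": joint torques, N m; "position": TCP position; "ee_rot": TCP orientation; "ft_force": force on the tool from outside, world axes, zero at the start; "torque": the same for the moment, N m; "grip_width": opening from 0.0 (shut) to 1.0 (fully open).
Only numpy, scipy, OpenCV 4.12 (cv2) and the standard library are available. Lean on these libraries where they do the work, as an engineer would, in place of code of your own. Each camera call takes 0.05 s, during which the arm holds its last target. There are 200 camera calls.

## Working session

There is one attempt and no reset: what is moved stays moved. The work goes in short steps, Python scripts to look and compute and a shell command to move; the robot and the scene stay as the last step left them, time stands still between calls to the robot, and variables do not carry over. Pictures are saved under pics/ and viewed, about 8 in all and at most 12, crops included, and the job is handed in when it is done.

```bash
mkdir -p pics; cat > h.py <<'E'
import numpy as np, cv2
from workcell import telemetry, viewer, manip, spot_in, mark_of
def w(pic,loc): 
    M=np.array(pic["cam_to_world"]); return (M@np.r_[loc,1])[:3]
def save(pic,n): cv2.imwrite(f"pics/{n}.png",np.array(pic["frame"])[:,:,::-1])
def find(pic,names,f=mark_of):
    for n in names:
        for d in f(n,pic)[:2]: print(n,round(d["conf"],2),np.round(w(pic,d["location"])*1000,0))
E
python3 - <<'E'
from h import *
o=telemetry.get_obs(); print({k:np.round(v,3) for k,v in o.items()})
for c in ["top","side"]:
    p=viewer.camera(c); save(p,c+"0"); print(c)
    find(p,["box","stud","cover_edge","keeper_fin","keeper_tip","pin","pin_end_a","spice","mug","oil","turner"])
a=cv2.imread("pics/top0.png");b=cv2.imread("pics/side0.png")
E
```

```text
{'clock': np.float64(0.0), 'joint_pos': array([-1.361,  0.333, -0.065,  1.461,  0.022,  1.35 , -0.089]), 'joint_velocities': array([-0.   , -0.001,  0.001, -0.001,  0.   , -0.001, -0.   ]), 'tau': array([ 1.0000e-03, -6.2545e+01,  5.0000e-02, -3.9161e+01,  1.6000e-02,
        1.0000e-02, -0.0000e+00]), 'position': array([0.144, 0.608, 0.231]), 'ee_rot': array([-0.439,  0.555,  0.438,  0.554]), 'ft_force': array([-0.106,  0.689, -0.021]), 'torque': array([ 0.007,  0.027, -0.018]), 'grip_width': np.float64(0.999)}
top
box 0.68 [446. 266.  -0.]
box 0.59 [513. -26.  -3.]
stud 0.86 [ 675. -143.   78.]
cover_edge 0.68 [496.  38. 102.]
keeper_fin 0.97 [640. -17. 129.]
keeper_fin 0.29 [518. -24.  -2.]
keeper_tip 0.58 [535. -91.  85.]
pin 0.63 [507. -27.  27.]
spice 0.63 [522. 126.  96.]
mug 0.66 [446. 264.  -1.]
oil 0.75 [735. 203.   3.]
turner 0.98 [ 655. -302.   -0.]
side
box 0.55 [519. -18.  -5.]
stud 0.6 [ 674. -146.   78.]
stud 0.46 [738. 205.  -3.]
cover_edge 0.68 [501.  37. 104.]
keeper_fin 0.62 [635. -12. 128.]
keeper_tip 0.57 [533. -91.  84.]
pin 0.62 [507. -27.  21.]
pin 0.17 [534. -89.  85.]
pin_end_a 0.6 [ 552. -170.   24.]
spice 0.83 [519. 127. 103.]
mug 0.81 [446. 272.  -0.]
oil 0.78 [736. 204.  -2.]
oil 0.44 [444. 265.  -1.]
turner 0.56 [ 657. -297.   -3.]
```

View pics/top0.png

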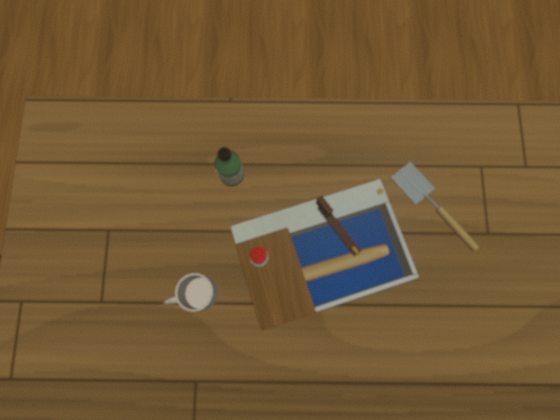

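View pics/side0.png

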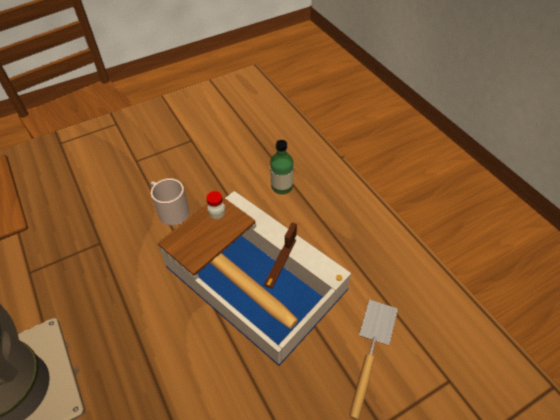

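The top picture shows the fin at about (325,208), the bar tip at (355,250), the stud at (380,190) and the pin from (305,272) to (387,250). The side view agrees. Next I'll fit the box frame and work out the approach.

```bash
cat >> h.py <<'E'
from scipy.spatial.transform import Rotation as R
def fitbox(P,Q,W):
    # P box xy, Q world xy
    P,Q,W=map(np.array,(P,Q,W)); W=W/W.sum(); p=W@P; q=W@Q
    a,b=P-p,Q-q; th=np.arctan2((W*(a[:,0]*b[:,1]-a[:,1]*b[:,0])).sum(),(W*(a*b).sum(1)).sum())
    c,s=np.cos(th),np.sin(th); M=np.array([[c,-s],[s,c]]); return th,q-M@p,M
E
python3 - <<'E'
from h import *
P=[[113,-168],[0,60],[113,-30],[113,-168],[0,60],[113,-30],[0,0],[0,0]]
Q=[[675,-143],[496,38],[640,-17],[674,-146],[501,37],[635,-12],[513,-26],[519,-18]]
th,o,M=fitbox(P,Q,[1]*6+[.5,.5]); print("yaw",th,"o",o); print((np.array(Q)-(np.array(P)@M.T+o)).round(1).tolist())
B=lambda q: (M.T@(np.array(q)-o)).round(1)
for n,q in dict(pin=[507,-27],enda=[552,-170],tip=[534,-91],fin=[637.5,-14.5]).items(): print(n,B(q))
f=M@[113,-30]+o; d=np.array([534,-91])-f; print("fin",f,"bar",np.hypot(*d),np.arctan2(*d[::-1]))
t=B([534,-91])-[113,-30]; print("keeper angle",np.arctan2(-t[0],-t[1]))
r=R.from_quat(telemetry.get_obs()["ee_rot"]).as_matrix(); print(r.round(3), "jawyaw",np.arctan2(r[1,2],r[0,2]))
E
```

```text
yaw 0.30733956381079175 o [517.52618647 -19.8105266 ]
[[-1.1, 2.8], [-3.4, 0.6], [5.7, -2.8], [-2.1, -0.2], [1.6, -0.4], [0.7, 2.2], [-4.5, -6.2], [1.5, 1.8]]
pin [-12.2  -3.7]
enda [ -12.6 -153.6]
tip [ -5.8 -72.8]
fin [116.  -31.2]
fin [634.3069266  -14.21957533] bar 126.31988416554557 -2.488273583757018
keeper angle 1.2250023103569494
[[-0.    -0.973  0.231]
 [ 0.     0.231  0.973]
 [-1.     0.     0.   ]] jawyaw 1.33797532013984
```

```bash
python3 -m crank '[[0,[2,-2.6,0],[0,0,-0.094]],[0,[2,-2.6,0],[0,0,-0.094]],[0,[2,-2.6,0],[0,0,-0.094]],[0,[2,-2.6,0],[0,0,-0.094]],[0,[2,-2.6,0],[0,0,-0.094]],[0,[2,-2.6,0],[0,0,-0.094]],[0,[2,-2.6,0],[0,0,-0.094]],[0,[2,-2.6,0],[0,0,-0.094]],[0,[2,-2.6,0],[0,0,-0.094]],[0,[2,-2.6,0],[0,0,-0.094]],[0,[2,-2.6,0],[0,0,-0.094]],[0,[2,-2.6,0],[0,0,-0.094]]]' 60
python3 -m crank '[[0,[2,-2.6,0],[0,0,-0.094]],[0,[2,-2.6,0],[0,0,-0.094]],[0,[2,-2.6,0],[0,0,-0.094]],[0,[2,-2.6,0],[0,0,-0.094]],[0,[2,-2.6,0],[0,0,-0.094]],[0,[2,-2.6,0],[0,0,-0.094]],[0,[2,-2.6,0],[0,0,-0.094]],[0,[2,-2.6,0],[0,0,-0.094]],[0,[2,-2.6,0],[0,0,-0.094]],[0,[2,-2.6,0],[0,0,-0.094]],[0,[2,-2.6,0],[0,0,-0.094]],[0,[0,0,0],[0,0,0]]]'
python3 - <<'E'
from h import *
r=R.from_quat(telemetry.get_obs()["ee_rot"]).as_matrix(); print(r.round(3), "jawyaw",np.arctan2(r[1,2],r[0,2]),telemetry.get_obs()["joint_pos"].round(2))
p=viewer.camera("wrist"); save(p,"w1"); find(p,["stud","cover_edge","keeper_fin","keeper_tip","pin","pin_end_a","spice"])
p=viewer.camera("top"); find(p,["stud","cover_edge","keeper_fin","keeper_tip"])
E
```

```text
clock: 2.2
position: [0.3849, 0.2948, 0.2316]
ee_rot: [-0.072, 0.703, 0.073, 0.704]
ft_force: [0.4, 0.2, 0.0]
grip_width: 1.001
clock: 3.2
position: [0.6061, 0.0036, 0.2312]
ee_rot: [0.286, 0.645, -0.288, 0.647]
ft_force: [-0.5, -1.6, 1.2]
grip_width: 1.002
[[ 0.001  0.742  0.67 ]
 [-0.004  0.67  -0.742]
 [-1.    -0.002  0.004]] jawyaw -0.836650060868683 [-0.59  0.32  0.64  1.55 -0.19  1.34 -0.77]
stud 0.96 [ 679. -146.   73.]
cover_edge 0.63 [500.  39. 103.]
cover_edge 0.56 [518. 128. 105.]
keeper_fin 0.91 [636. -16. 128.]
keeper_tip 0.63 [537. -84.  83.]
pin 0.74 [511. -22.  25.]
pin_end_a 0.92 [ 549. -165.   28.]
pin_end_a 0.71 [453. 264.   6.]
spice 0.77 [517. 126. 105.]
stud 0.71 [447. 267.   2.]
cover_edge 0.74 [498.  37. 103.]
```

View pics/w1.png

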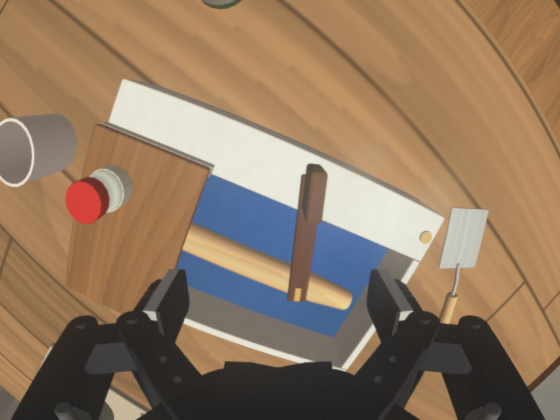

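The wrist view shows the keeper fin at (315,190), the tip inlay at (297,296), the stud at (425,237) and the jaws across the bar. All agree with the networks: fin about (636,-15) and bar yaw about -2.5. I'll descend on the fin.

```bash
python3 -m crank '[[0,[1,-0.65,0],[0,0,-0.03]],[0,[1,-0.65,0],[0,0,-0.03]],[0,[1,-0.6,0],[0,0,-0.03]],[0,[0,0,-2],[0,0,0]],[0,[0,0,-2],[0,0,0]],[0,[0,0,-2],[0,0,0]],[0,[0,0,-2],[0,0,0]],[0,[0,0,-2],[0,0,0]],[0,[0,0,-1.6],[0,0,0]],[0,[0,0,-1],[0,0,0]],[0,[0,0,0],[0,0,0]],[0,[0,0,0],[0,0,0]]]' 30
python3 - <<'E'
from h import *
r=R.from_quat(telemetry.get_obs()["ee_rot"]).as_matrix(); print("jawyaw",np.arctan2(r[1,2],r[0,2]))
p=viewer.camera("wrist"); save(p,"w2"); find(p,["stud","keeper_fin","keeper_tip"])
E
```

```text
clock: 4.85
position: [0.6342, -0.0089, 0.1055]
ee_rot: [0.312, 0.635, -0.312, 0.635]
ft_force: [0.0, -0.2, -0.3]
grip_width: 1.0
jawyaw -0.9139335376485624
stud 0.65 [520. -25.   3.]
stud 0.59 [ 676. -145.   77.]
keeper_fin 0.86 [638. -13. 127.]
keeper_fin 0.22 [520. 129. 105.]
```

View pics/w2.png

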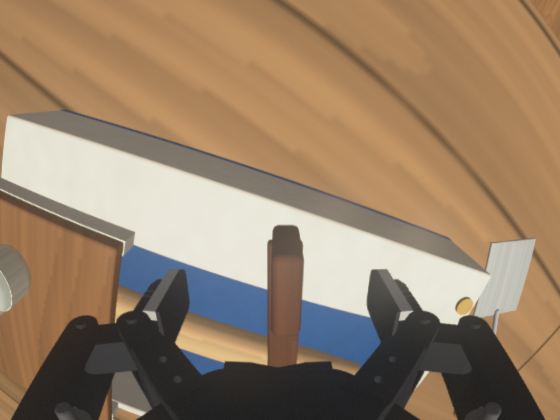

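The fin sits between the jaws and is parallel to them (at x≈286, jaw middle about 278). I'll make a small correction and then grip.

```bash
python3 -m crank '[[0,[0.25,-0.5,-0.4],[0,0,0]],[0,[0,0,0],[0,0,0]],[1,[0,0,0],[0,0,0]],[1,[0,0,0],[0,0,0]],[1,[0,0,0],[0,0,0]],[1,[0,0,0],[0,0,0]],[1,[0,0,0],[0,0,0]],[1,[0,0,0],[0,0,0]],[1,[0,0,0],[0,0,0]],[1,[0,0,0],[0,0,0]],[1,[0,0,0],[0,0,0]],[1,[0,0,0],[0,0,0]]]' 30
python3 - <<'E'
from h import *
o=telemetry.get_obs();r=R.from_quat(o["ee_rot"]).as_matrix(); print("jawyaw",np.arctan2(r[1,2],r[0,2]),o["torque"],o["joint_pos"].round(2))
E
```

```text
clock: 6.05
position: [0.6359, -0.0127, 0.1015]
ee_rot: [0.312, 0.636, -0.312, 0.634]
ft_force: [-5.9, 4.2, 5.7]
grip_width: 0.16
jawyaw -0.9131756893982862 [ 0.59759794  1.24403444 -0.03706218] [-0.51  0.51  0.61  1.61 -0.32  1.13 -0.74]
```

```bash
python3 -m crank '[[1,[-0.1,0.1,0],[0,0,0]],[1,[0,0,0],[0,0,0.1]],[1,[0,0,0],[0,0,0.12]],[1,[0,0,0],[0,0,0.12]],[1,[0,0,0],[0,0,0.12]],[1,[0,0,0],[0,0,0.12]],[1,[0,0,0],[0,0,0.12]],[1,[0,0,0],[0,0,0.12]],[1,[0,0,0],[0,0,0.12]],[1,[0,0,0],[0,0,0.12]],[1,[0,0,0],[0,0,0.1]],[1,[0,0,0],[0,0,0.05]]]'
python3 -m crank '[[1,[0,0,0],[0,0,0]],[1,[0,0,0],[0,0,0]],[1,[0,0,0],[0,0,0]]]'
python3 - <<'E'
from h import *
o=telemetry.get_obs();r=R.from_quat(o["ee_rot"]).as_matrix(); print("jawyaw",np.arctan2(r[1,2],r[0,2]),o["torque"],o["joint_pos"].round(2))
p=viewer.camera("wrist"); save(p,"w3"); find(p,["stud","keeper_fin","keeper_tip"])
E
```

```text
clock: 7.05
position: [0.6344, -0.0121, 0.1015]
ee_rot: [-0.106, 0.7, 0.107, 0.698]
ft_force: [-9.5, 2.8, 7.4]
grip_width: 0.156
clock: 7.3
position: [0.6344, -0.0121, 0.1015]
ee_rot: [-0.104, 0.7, 0.105, 0.698]
ft_force: [-7.8, 2.7, 7.8]
grip_width: 0.152
jawyaw 0.2964404503638755 [0.52571772 1.77112695 0.00428906] [-0.33  0.47  0.37  1.6  -0.18  1.11  0.38]
keeper_fin 0.92 [638. -14. 128.]
```

View pics/w3.png

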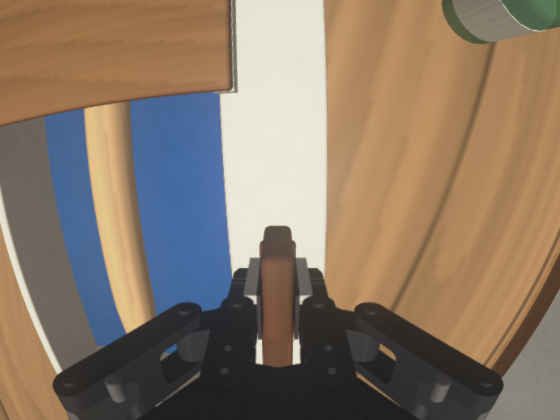

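The fin is held and aligned with the deck. I'll release, rise and check the angle.

```bash
python3 -m crank '[[0,[0,0,0],[0,0,0]],[0,[0,0,0],[0,0,0]],[0,[0,0,0],[0,0,0]],[0,[0,0,0],[0,0,0]],[0,[0,0,1.5],[0,0,0]],[0,[0,0,3],[0,0,0]],[0,[0,0,3],[0,0,0]],[0,[0,0,3],[0,0,0]],[0,[-3,-2,2],[0,0,0]],[0,[-3,-2,0],[0,0,0]],[0,[-3,-2,0],[0,0,0]],[0,[0,0,0],[0,0,0]]]'
python3 - <<'E'
from h import *
for k in "wrist","side","top":
    p=viewer.camera(k); save(p,k+"4"); find(p,["stud","cover_edge","keeper_fin","keeper_tip","pin","pin_end_a"])
    print()
E
```

```text
clock: 8.5
position: [0.5414, -0.0784, 0.227]
ee_rot: [-0.102, 0.7, 0.102, 0.7]
ft_force: [0.9, -0.5, 0.3]
grip_width: 1.003
stud 0.6 [ 678. -146.   78.]
cover_edge 0.93 [502.  40. 104.]
keeper_fin 0.68 [639. -14. 126.]
keeper_tip 0.62 [ 672. -133.   79.]
pin 0.72 [509. -24.  25.]
pin_end_a 0.85 [ 553. -166.   28.]

stud 0.81 [ 678. -147.   80.]
cover_edge 0.59 [498.  37.  99.]
keeper_fin 0.72 [635. -15. 126.]
keeper_tip 0.73 [ 672. -132.   82.]
keeper_tip 0.58 [521. 124. 102.]
pin 0.82 [504. -27.  26.]
pin 0.74 [446. 267.   4.]
pin_end_a 0.6 [ 549. -170.   24.]

cover_edge 0.74 [496.  40. 103.]
keeper_fin 0.98 [642. -16. 125.]
pin 0.73 [507. -24.  25.]
```

View pics/wrist4.png

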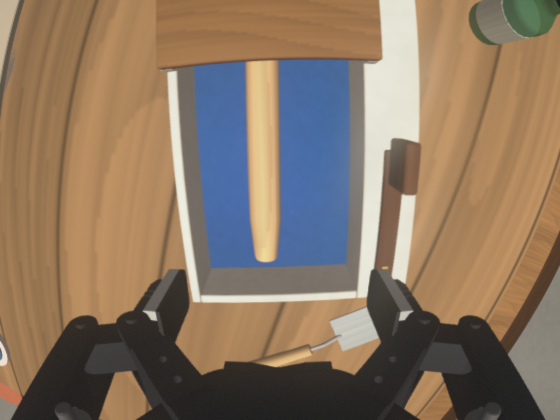

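The keeper's tip and stud bearings from the pivot agree within about 0.01 rad. In the picture the pin runs from (262,60) to (265,258), clear of the bar. I'll go down to the pin.

```bash
python3 -m crank '[[0,[-1,0.2,0],[0,0,0]],[0,[-0.95,0.3,-2],[0,0,0.01]],[0,[0,0,-3],[0,0,0]],[0,[0,0,-3],[0,0,0]],[0,[0,0,-3],[0,0,0]],[0,[0,0,-2.5],[0,0,0]],[0,[0,0,-2],[0,0,0]],[0,[0,0,-1],[0,0,0]],[0,[0,0,0],[0,0,0]],[0,[0,0,0],[0,0,0]]]'
python3 - <<'E'
from h import *
o=telemetry.get_obs();r=R.from_quat(o["ee_rot"]).as_matrix(); print("jawyaw",np.arctan2(r[1,2],r[0,2]),o["position"].round(4))
p=viewer.camera("wrist"); save(p,"w5"); find(p,["cover_edge","pin","pin_end_a"])
E
```

```text
clock: 10.38
position: [0.5264, -0.0679, 0.0618]
ee_rot: [-0.108, 0.699, 0.108, 0.699]
ft_force: [1.0, -1.0, 0.2]
grip_width: 0.999
jawyaw 0.30589307444815067 [ 0.5264 -0.0679  0.0618]
cover_edge 0.81 [499.  39. 104.]
pin 0.66 [512. -25.  24.]
pin_end_a 0.77 [ 554. -167.   27.]
```

View pics/w5.png

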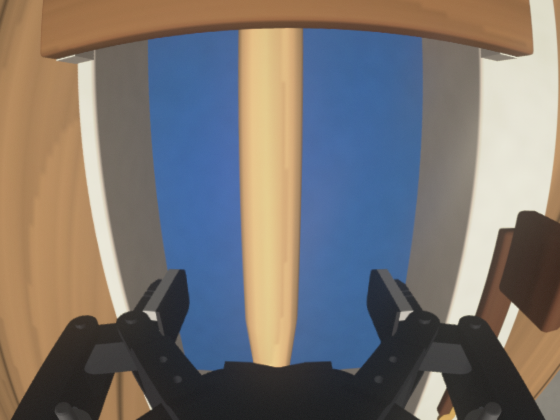

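```bash
python3 -m crank '[[0,[-0.4,-0.3,-1],[0,0,0]],[0,[0,0,-1.5],[0,0,0]],[0,[0,0,-1.3],[0,0,0]],[0,[0,0,-0.8],[0,0,0]],[0,[0,0,0],[0,0,0]],[0.35,[0,0,0],[0,0,0]],[0.5,[0,0,0],[0,0,0]],[0.5,[0,0,0],[0,0,0]],[0.5,[0,0,0],[0,0,0]],[0.5,[0,0,0],[0,0,0]]]' 90
python3 -m crank '[[1,[0,0,0],[0,0,0]],[1,[0,0,0],[0,0,0]],[1,[0,0,0],[0,0,0]],[1,[0,0,0],[0,0,0]],[1,[0,0,0],[0,0,0]],[1,[0,0,0],[0,0,0]]]' 90
```

```text
clock: 11.42
position: [0.5222, -0.0708, 0.0155]
ee_rot: [-0.108, 0.699, 0.108, 0.699]
ft_force: [0.4, -0.0, -0.2]
grip_width: 0.497
clock: 11.92
position: [0.5224, -0.0708, 0.0159]
ee_rot: [-0.108, 0.699, 0.108, 0.699]
ft_force: [-2.1, -0.1, 6.0]
grip_width: 0.372
```

The width of 31.6 mm with an upward force suggests a hold slightly above the pin's axis. I'll open and regrip 6 mm lower.

```bash
python3 -m crank '[[0.4,[0,0,0],[0,0,0]],[0.4,[0,0,0],[0,0,0]],[0.4,[0,0,-0.3],[0,0,0]],[0.4,[0,0,-0.3],[0,0,0]],[0.4,[0,0,0],[0,0,0]],[0.5,[0,0,0],[0,0,0]],[1,[0,0,0],[0,0,0]],[1,[0,0,0],[0,0,0]],[1,[0,0,0],[0,0,0]],[1,[0,0,0],[0,0,0]],[1,[0,0,0],[0,0,0]],[1,[0,0,0],[0,0,0]]]' 90
python3 - <<'E'
from h import *
o=telemetry.get_obs();r=R.from_quat(o["ee_rot"]).as_matrix(); print("jawyaw",np.arctan2(r[1,2],r[0,2]),o["position"].round(4))
p=viewer.camera("wrist"); save(p,"w6"); find(p,["cover_edge","pin","pin_end_a"])
E
```

```text
clock: 12.92
position: [0.5223, -0.0709, 0.0096]
ee_rot: [-0.108, 0.699, 0.108, 0.699]
ft_force: [-1.1, -0.3, 4.6]
grip_width: 0.382
jawyaw 0.3059706236881382 [ 0.5223 -0.0709  0.0096]
```

View pics/w6.png

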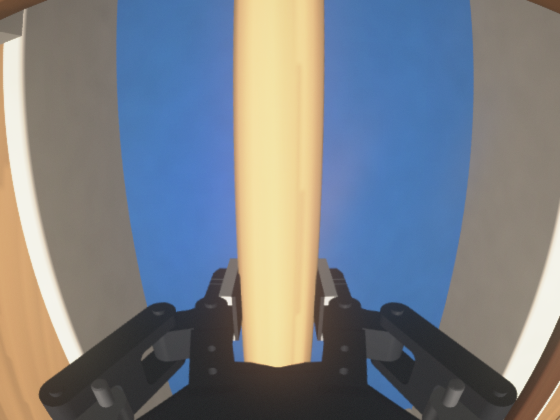

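The pin is centred between the pads, 32.5 mm wide. I'll tilt it about its covered end to 0.35 rad, keeping under the cover edge with about 12 mm clearance.

```bash
python3 -m crank '[[1,[0,0,0.3],[0,0,0]],[1,[0,0,0.69],[-0.0334,-0.0103,0]],[1,[0,0,0.69],[-0.0334,-0.0103,0]],[1,[0,0,0.69],[-0.0334,-0.0103,0]],[1,[0,0,0.69],[-0.0334,-0.0103,0]],[1,[0,0,0.69],[-0.0334,-0.0103,0]],[1,[0,0,0],[0,0,0]],[1,[0,0,0],[0,0,0]]]'
python3 - <<'E'
from h import *
p=viewer.camera("side"); find(p,["pin","pin_end_a"]); p=viewer.camera("wrist"); find(p,["pin","pin_end_a"])
E
python3 -m crank '[[1,[-0.04,0.12,0.68],[-0.0334,-0.0103,0]],[1,[-0.04,0.12,0.68],[-0.0334,-0.0103,0]],[1,[-0.04,0.12,0.68],[-0.0334,-0.0103,0]],[1,[-0.04,0.12,0.68],[-0.0334,-0.0103,0]],[1,[-0.04,0.12,0.68],[-0.0334,-0.0103,0]],[1,[0,0,0],[0,0,0]],[1,[0,0,0],[0,0,0]]]'
python3 - <<'E'
from h import *
o=telemetry.get_obs();r=R.from_quat(o["ee_rot"]).as_matrix(); print(r[:,0].round(3),r[:,2].round(3))
p=viewer.camera("side"); save(p,"s7"); find(p,["pin","pin_end_a"]); p=viewer.camera("wrist"); save(p,"w7"); find(p,["pin","pin_end_a"])
cv2.imwrite("pics/c7.png",np.hstack([cv2.resize(cv2.imread("pics/s7.png")[170:370,140:360],(400,364)),cv2.resize(cv2.imread("pics/w7.png"),(400,364),)]))
E
```

```text
clock: 13.78
position: [0.522, -0.0701, 0.0466]
ee_rot: [-0.169, 0.687, 0.047, 0.705]
ft_force: [0.3, -0.5, -2.5]
grip_width: 0.38
pin_end_a 0.68 [500.  36. 100.]
pin_end_a 0.6 [ 550. -165.   80.]
pin 0.96 [512. -22.  55.]
clock: 14.67
position: [0.5202, -0.0644, 0.0807]
ee_rot: [-0.228, 0.67, -0.015, 0.706]
ft_force: [0.4, -0.3, -2.5]
grip_width: 0.379
[ 0.101 -0.326 -0.94 ] [ 0.953  0.302 -0.002]
pin 0.63 [500. -19.  75.]
pin_end_a 0.74 [ 547. -153.  130.]
pin 0.57 [506. -15.  80.]
pin 0.2 [638. -14. 127.]
```

View pics/c7.png

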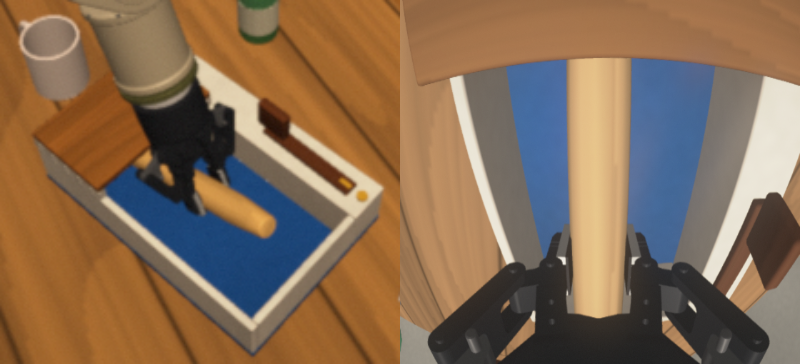

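The tilt came out as planned: end a at z 130, clear of the cover in both views. I'll draw it along its own axis.

```bash
python3 -m crank '[[1,[0.2,-0.7,0.26],[0,0,0]],[1,[0.42,-1.35,0.52],[0,0,0]],[1,[0.42,-1.35,0.52],[0,0,0]],[1,[0.42,-1.35,0.52],[0,0,0]],[1,[0.42,-1.35,0.52],[0,0,0]],[1,[0.42,-1.35,0.52],[0,0,0]],[1,[0.42,-1.35,0.52],[0,0,0]],[1,[0.42,-1.35,0.52],[0,0,0]],[1,[0.42,-1.35,0.52],[0,0,0]],[1,[0.42,-1.35,0.52],[0,0,0]],[1,[0.2,-0.7,0.26],[0,0,0]],[1,[0,0,0],[0,0,0]]]'
python3 - <<'E'
from h import *
p=viewer.camera("side"); save(p,"s8"); find(p,["pin","pin_end_a","pin_end_b"]); p=viewer.camera("wrist"); save(p,"w8"); find(p,["pin","pin_end_a","cover_edge"])
cv2.imwrite("pics/c8.png",np.hstack([cv2.resize(cv2.imread("pics/s8.png")[170:390,140:380],(400,364)),cv2.resize(cv2.imread("pics/w8.png"),(400,364),)]))
E
```

```text
clock: 15.97
position: [0.562, -0.2028, 0.1336]
ee_rot: [-0.227, 0.67, -0.017, 0.706]
ft_force: [-0.1, -0.1, -2.4]
grip_width: 0.378
pin 0.7 [ 542. -152.  131.]
pin 0.25 [499.  33. 102.]
pin_end_a 0.94 [501. -20.  79.]
pin_end_a 0.67 [ 587. -291.  182.]
pin_end_b 0.94 [501. -20.  79.]
pin_end_b 0.67 [ 587. -291.  182.]
pin 0.84 [ 552. -146.  128.]
```

View pics/c8.png

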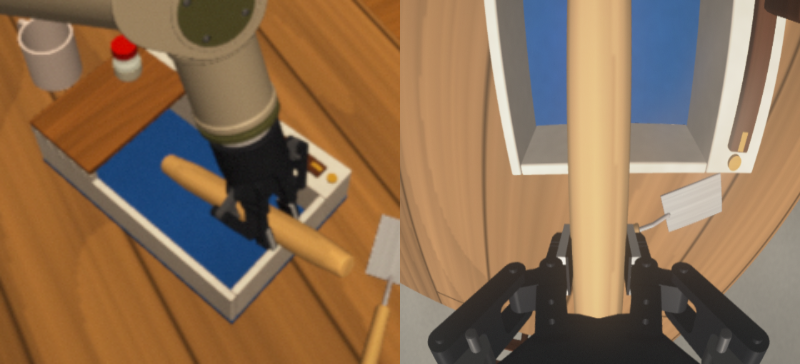

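End b, at (501,-20,79), is clear of the cover, so I'll lift straight up.

```bash
python3 -m crank '[[1,[0,0,1],[0,0,0]],[1,[0,0,2],[0,0,0]],[1,[0,0,2],[0,0,0]],[1,[0,0,2],[0,0,0]],[1,[0,0,2],[0,0,0]],[1,[0,0,2],[0,0,0]],[1,[0,0,2],[0,0,0]],[1,[0,0,2],[0,0,0]],[1,[0,0,2],[0,0,0]],[1,[0,0,1],[0,0,0]],[1,[0,0,0],[0,0,0]],[1,[0,0,0],[0,0,0]]]'
python3 -m crank '[[1,[0,0,0],[0,0,0]],[1,[0,0,0],[0,0,0]],[1,[0,0,0],[0,0,0]],[1,[0,0,0],[0,0,0]],[1,[0,0,0],[0,0,0]],[1,[0,0,0],[0,0,0]]]'
python3 - <<'E'
from h import *
print(abs(telemetry.get_obs()["joint_velocities"]).max())
for k in "side","top","wrist":
    p=viewer.camera(k); save(p,k[0]+"9"); print(k); find(p,["pin","pin_end_a","stud","keeper_fin","keeper_tip","spice","mug","oil","turner"])
cv2.imwrite("pics/c9.png",np.hstack([cv2.resize(cv2.imread("pics/s9.png"),(400,300)),cv2.resize(cv2.imread("pics/w9.png"),(400,300))]))
E
```

```text
clock: 17.37
position: [0.5619, -0.2002, 0.3127]
ee_rot: [-0.228, 0.67, -0.015, 0.706]
ft_force: [-0.5, -0.2, -2.5]
grip_width: 0.377
clock: 17.87
position: [0.5619, -0.2003, 0.3126]
ee_rot: [-0.228, 0.67, -0.015, 0.706]
ft_force: [-0.2, -0.7, -2.3]
grip_width: 0.374
0.0033573070980404637
side
pin 0.64 [ 546. -151.  309.]
pin 0.64 [ 674. -145.   79.]
pin_end_a 0.86 [499. -15. 260.]
pin_end_a 0.77 [ 591. -290.  361.]
stud 0.71 [ 679. -145.   77.]
spice 0.9 [521. 124. 104.]
mug 0.83 [448. 265.  -1.]
turner 0.71 [ 658. -299.   -3.]
top
pin 0.73 [517. -22.  -2.]
pin 0.59 [ 547. -151.  311.]
pin_end_a 0.78 [505. -18. 259.]
stud 0.85 [ 676. -142.   77.]
keeper_tip 0.86 [ 671. -137.   84.]
spice 0.58 [520. 123. 100.]
spice 0.44 [498.  39. 100.]
mug 0.85 [446. 267.   4.]
mug 0.6 [517. -21.  -3.]
oil 0.75 [736. 203.   2.]
turner 0.31 [517. -24.  -3.]
wrist
pin 0.7 [ 550. -151.  310.]
stud 0.97 [ 676. -145.   74.]
stud 0.56 [ 673. -130.   80.]
keeper_tip 0.71 [ 673. -130.   80.]
turner 0.79 [ 654. -299.    2.]
```

View pics/c9.png

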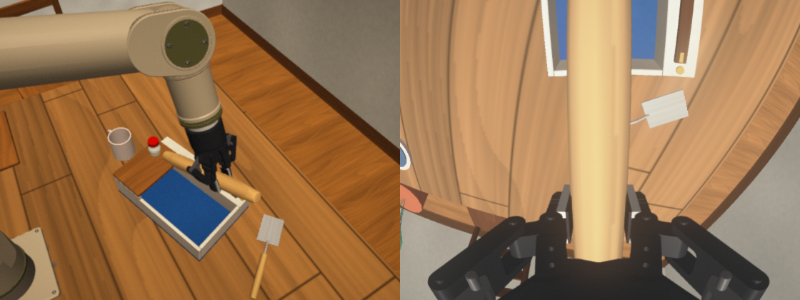

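The pin is held at rest with its lowest point about 248 mm high. The keeper points at the stud and the other things are where they were. I'll hand in.

```bash
python3 -c "
from workcell import manip; print(manip.hand_in())"
```

```text
the job is handed in; nothing more can be done
None
```

I turned the keeper aside to the stud first, then drew the pin out slantwise. I handed in at about 18 s with the pin held still in the gripper.

- **Keeper:** I gripped the fin, turned it about 1.21 rad and let go. From the pivot, the bearings to its tip and to the stud agreed to about 0.01 rad. The pictures after the lift show the bar still pointing at the stud, but the fin itself was not detected again in that check.
- **Pin:** My first hold looked slightly above the pin's axis, so I regripped 6 mm lower. I then tilted the pin 0.35 rad about its covered end, drew it out along its axis and lifted it. At the end its middle was about 310 mm up and its lowest point about 248 mm, roughly 145 mm over the cover. The force on the tool was 2.3–2.5 N, about the pin's weight, so I take it to be touching nothing else.
- **Other things:** The spice jar, mug, oil bottle and turner were found within about 5 mm of where they started, which is network noise. The networks gave a few second-choice false hits, such as "pin" at the stud. The pictures contradicted these and I ignored them.

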